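Take a painting panel from the rack and set it up on the table easel

TASK

Slide the top (orange) panel out over the open front of the rack, still lying on the pile, until its end overhangs far enough to get hold of, then pinch that end and lift the panel out, leaving the white panels in the rack. Set it up centred on the table easel without dropping it: colour side up, lying flat and straight along the sloping centre bar with one short end resting on the ledge, and let go of it. Do not disturb the other things on the table.

Things in the scene. Friction and masses are not known exactly. Their poses are not given: they have to be found in the camera images.
- panel_center (a point): Centre (half-way up) of the top panel: a stiff hardboard painting panel 180 x 60 x 4 mm, about 40 g, orange upper face and brown underside. Its x axis runs along the 180 mm length (in the rack: from the open front towards the back), y across the 60 mm width, z out of the orange face.
- spare_a_center (a point): Centre of the next panel in the pile: same size, white upper face. Two more like it lie below it; all three are held by the rack's front lip. Same axes as the top panel.
- rack: Plywood desktop rack for panels, fixed to the table, open at the front. Origin on the table under its middle; x points from the open front to the back, z up. Front edge at x = -95 mm, back wall inside at x = 94 mm. Side walls 6 mm thick, inner faces 64 mm apart, tops 79 mm above the table all along. Nothing stands in front of the rack under the overhang.
- rack_front (a point): Middle of the front edge of the rack's upper deck, 60 mm above the table. Three white panels and on top the orange one lie on the deck; the orange face is 76 mm above the table, 3 mm below the wall tops, 2 mm play each side. A 5 mm thick front lip, top 69.5 mm above the table, holds back the white ones only. Panels rub on one another with friction about 0.6: press lightly.
- easel_rest: Sloping centre bar of a wooden table easel fixed to the table. Origin: middle of the corner of the bar's upper face and the ledge, 40 mm above the table. x points up along the bar (25 degrees above level), y along the ledge, z square out of the bar. Bar 42 mm wide, upper face to x = 215 mm; ledge 160 mm long, upper face x = 0, stands out to z = 22 mm. A panel in place has its centre at x 90, y 0, z 2 mm.
- bar_top (a point): On the bar's upper face, 155 mm up from the ledge. The panel sticks out 9 mm past the bar at each side; here the space beside and under it is free to 35 mm below the bar's face. A brass wing nut (22 mm wide, 13 mm high, for looks only) sits on the bar 40 mm farther up. The easel's runner feet on the table: 18 mm high, outer sides 81 mm from the middle.
- ink: Bystander: small amber ink jar, 42 mm diameter, 55 mm high. Origin at the middle of its underside.
- bowl: Bystander: yellow water bowl, 104 mm diameter, 50 mm high. Origin at the middle of its underside.
- pencil_pot: Bystander: terracotta pot of pencils, 94 mm diameter, 90 mm high, pencils to 190 mm. Origin at the middle of its underside.
- palette: Bystander: white plastic palette with paint wells, 120 x 220 x 14 mm. Origin at the middle of its underside.
Things that resemble listed ones, but are neither listed nor needed, are in the scene too. Leave any green or pink look-alike of the part that bears panel_center alone.

How it is judged (in metres and radians):
On the way, in this order (a step that is already met when the one before it is completed fails the run):
1. the orange panel, still lying on the pile, overhangs the rack's front edge by 25 mm or more (x of panel_center in the frame of rack below -0.03 m and height (world z) of panel_center between 0.066 and 0.08 m and angle between panel_center's own z axis and vertical below 0.12 rad), for 0.2 s.
2. the orange panel is lifted clear of the rack (height (world z) of panel_center above 0.092 m), for 0.1 s.
At the end, for the whole second after the job is handed in: The orange panel lies still, released, orange face up, flat on the easel's bar (within 4 degrees), lower end on the ledge (gap under 5 mm), centred within 12 mm, straight within 6 degrees; the next white panel is within 10 mm of its start (x of panel_center in the frame of easel_rest between 0.086 and 0.095 m and y of panel_center in the frame of easel_rest between -0.012 and 0.012 m and z of panel_center in the frame of easel_rest between -0.002 and 0.006 m and angle between the x axis of panel_center and the x axis of easel_rest, either way round below 0.1 rad and angle between the z axis of panel_center and the z axis of easel_rest, either way round below 0.07 rad and angle between panel_center's own z axis and vertical below 0.8 rad and linear speed of panel below 0.01 m/s and distance of spare_a_center from where it was at the start of the episode below 0.01 m); the robot touches nothing.
It fails at once if the orange panel is dropped to the table (height (world z) of panel_center below 0.045 m).
It fails at once if the orange panel is let fall (moves faster than 0.5 m/s with no finger on it) (linear speed of panel above 0.5 m/s and contact force between the fingers and panel below 0.05 N).
It fails at once if a bystander is disturbed (moved by 20 mm or more) (distance of any of ink, bowl, pencil_pot, palette from where it was at the start of the episode above 0.02 m).
It also fails if it takes over 58 s, if anything falls off the work surface, if the arm or the gripper's body presses on something with over 40 N, if the wrist force passes 120 N, or if a joint passes its speed limit or range.

ROBOT

A 6-joint arm with a two-finger parallel gripper is mounted at the origin on the work surface. World frame = base frame: x ahead of the robot, y to its left, z up, the work surface at z = 0. Lengths are in mm, angles in rad, forces in N, time in s.
With the tool pointing down it reaches from about 275 to 750 mm from the base axis. Payload 10.2 kg.
Tool frame: the origin (TCP) lies midway between the tips of the shut fingers; the grasp point (between the pads) lies 19 mm behind it; z points along the fingers, y is the line along which they close (so a half turn about z gives the same grasp; the last joint's range is limited). The gripper opens to 85 mm and grips with 20 to 120 N. Pads are 22 mm wide; open, the fingers measure 114 mm over their backs; the gripper's body (76 mm by 85 mm) begins 54 mm behind the grasp point. The pads swing forward as they close: fully open they stand 13 mm farther back than shut.
Start: joints at [-1.439, 0.313, 1.498, -0, 1.331, -0.223], TCP at [182.374, -492.311, 194.894] pointing down, gripper open.
Joint ranges: [-2.94, 2.94], [-0.97, 2.17], [0.19, 2.56], [-1.23, 4.37], [0.02, 3.11], [-2.88, 2.88]. Speed limits (rad/s): [2.39, 2.39, 3.01, 3.14, 3.14, 3.14].

INTERFACE

Orientations are given as a unit quaternion [w, x, y, z].
In Python, from rig import sense, capture, finish_job, find_in, place_of gives the robot as it stands. The module is installed in compiled form; this text tells all that it offers.
- The arm moves only by the shell command python3 -m jog 'ROWS' [FORCE]. ROWS is JSON, a list of rows, each an object of numbers: "tx", "ty", "tz": the shift along the tool's x, y, z in mm; "ax", "ay", "az": the turn, a rotation vector about the tool's x, y, z in rad; "jaw": the closure, from -1 (fully open) to 1 (shut), so that 0 is half open. In form: [{"tx": .., "ty": .., "tz": .., "ax": .., "ay": .., "az": .., "jaw": ..}, ...]. A call has 1 to 5 rows; each row shifts and turns the commanded pose from where the row before left it, along the tool's axes as they then stand; what a row does not reach is not made up. A row lasts 1/8 s, in which the tool goes at most 62.5 mm and 10.7 degrees, less where a joint would pass 70% of its speed; a pose out of reach is approached as far as the arm can. A call with a gripper value outside its range is refused whole. The fingers move at their own pace and stop on an object; FORCE is the grip in N (left out, the last holds). Time passes only in rows, so rows that do not move let the fingers close. It gives the time, the measured TCP pose, the force, the opening and the grip force at its end, in the units of the state.
- sense(): the state, without advancing time (a new reading comes with each control period).
- capture(name): name is "side" or "top"; returns a dict with "color" (384x512x3 uint8, red, green, blue), "depth" (384x512 float32, mm along the optical axis (not along the pixel's ray), 0 where there is no reading), "fx", "fy", "cx", "cy" (pixels), "camera_from_world" (4x4, takes a point from world to camera coordinates). Camera axes: x right, y up, looking along -z (the intrinsics and any distortion apply to the point x, -y, -z); pixel columns grow to the right and rows downward; lengths in mm; the calibration is good to about 2 mm. A picture is of the moment at which its call begins.
- finish_job(): hands the job in; it is judged then, once.
Trained networks look in the newest picture that a camera, given by its name, has taken for a name from the list of things; names that differ only in an ending like _2 or _b are one class to them, and where a whole thing is asked for, a point or a joint stands for the part that bears it (a point fixed in the world has none). Each returns a list of dicts, best first, with "conf" (0 to 1); they miss things now and then, are a little off and sometimes report something else, mostly with a low value. They report only what shows in the picture. A call takes as long as a camera call. They do not tell look-alikes from the thing itself.
- find_in(query, camera): "centre" ([column, row] in pixels, amid what is visible of it).
- place_of(query, camera): "centre" ([column, row] in pixels: a listed point, or the origin of a listed thing).
The state is a dict: "time_s": time; "joints": joint angles; "dq": joint speeds; "tau": joint torques, N m; "eef_pos": TCP position; "ee_rot": TCP orientation; "force": force on the tool from outside, world axes, zero at the start; "wrist_torque": the same for the moment, N m; "grip_width": opening from 0.0 (shut) to 1.0 (fully open); "grip_force": force on a finger pad.
Only numpy, scipy, OpenCV 4.12 (cv2) and the standard library are available. Lean on these libraries where they do the work, as an engineer would, in place of code of your own. Each camera call takes 0.05 s, during which the arm holds its last target. There are 200 camera calls.

## Working session

There is one attempt and no reset: what is moved stays moved. The work goes in short steps, Python scripts to look and compute and a shell command to move; the robot and the scene stay as the last step left them, time stands still between calls to the robot, and variables do not carry over. Pictures are saved under pics/ and viewed, at most 10 in all, crops included, and the job is handed in when it is done.

```bash
mkdir -p pics
cat > h.py <<'E'
import numpy as np, cv2
from rig import *
def world(im,px,z=None):
    """pixel -> world; by depth or by plane height z"""
    u,v=px; M=np.linalg.inv(im["camera_from_world"])
    d=np.array([(u-im["cx"])/im["fx"],-(v-im["cy"])/im["fy"],-1.])
    o=M[:3,3]; r=M[:3,:3]@d
    if z is None:
        D=im["depth"]; k=D[int(v)-1:int(v)+2,int(u)-1:int(u)+2]; k=k[k>0]
        if len(k)==0: return np.zeros(3)
        t=np.median(k)
    else: t=(z-o[2])/r[2]
    return o+t*r
def snap(cam,name):
    im=capture(cam); cv2.imwrite(f"pics/{name}.png",im["color"][:,:,::-1]); return im
E
python3 - <<'E'
from h import *
for c in ("side","top"):
    im=snap(c,c+"0"); print(c,np.round(np.linalg.inv(im["camera_from_world"])[:3,3]), [k for k in im])
    for n in "panel_center spare_a_center rack rack_front easel_rest bar_top ink bowl pencil_pot palette".split():
        for r in place_of(n,c)[:3]:
            if r["conf"]>.2: print(n,round(r["conf"],2),np.round(r["centre"]),np.round(world(im,r["centre"])))
print(sense())
E
```

```text
side [-61. 906. 747.] ['color', 'depth', 'fx', 'fy', 'cx', 'cy', 'camera_from_world']
panel_center 0.86 [285. 163.] [ 594. -266.   76.]
panel_center 0.58 [236. 168.] [ 818. -242.    4.]
spare_a_center 0.52 [152. 305.] [550. 492.   9.]
rack 0.97 [286. 184.] [ 569. -226.   10.]
rack_front 0.57 [312. 166.] [ 507. -322.   65.]
easel_rest 0.86 [185. 222.] [691. 208.  42.]
bar_top 0.56 [222. 211.] [570. 164. 103.]
ink 0.64 [275. 218.] [477.   3.  19.]
bowl 0.56 [204. 192.] [773.  20.  34.]
pencil_pot 0.95 [299. 158.] [ 625. -442.   17.]
palette 0.71 [151. 306.] [552. 494.   4.]
palette 0.44 [270. 217.] [493.  10.  19.]
top [ 417.    5. 1416.] ['color', 'depth', 'fx', 'fy', 'cx', 'cy', 'camera_from_world']
panel_center 0.89 [312. 256.] [ 343. -170.    6.]
panel_center 0.78 [344. 183.] [ 591. -262.   76.]
panel_center 0.67 [372. 292.] [ 227. -374.    6.]
rack 0.76 [339. 187.] [ 577. -247.   76.]
rack_front 0.6 [354. 212.] [ 500. -313.    0.]
rack_front 0.21 [273. 123.] [809. -24.   3.]
easel_rest 0.61 [206. 152.] [689. 209.  42.]
bar_top 0.77 [216. 187.] [565. 162. 102.]
ink 0.43 [267. 212.]
[... 269 characters left out ...]
 99.]
{'time_s': 1.1, 'joints': array([-1.43942996e+00,  3.12921215e-01,  1.49771921e+00, -1.05723478e-05,
        1.33099479e+00, -2.23402671e-01]), 'dq': array([ 0.00065237, -0.00096669, -0.00096   ,  0.00077363, -0.00048528,
        0.00069298]), 'tau': array([-9.98657051e-04, -4.12181640e+01, -2.59905714e+01, -2.30534997e-04,
        5.58287684e-04,  7.59131552e-06]), 'eef_pos': array([ 182.35541486, -492.31062878,  194.87607465]), 'ee_rot': array([-2.14930730e-05,  9.84308354e-01,  1.76456975e-01, -4.15055555e-06]), 'force': array([-0.78860213, -0.29707354, -0.21043141]), 'wrist_torque': array([-0.03176558, -0.00129587, -0.02071581]), 'grip_force': 0.0, 'grip_width': 1.0012350853735277}
```

View pics/top0.png

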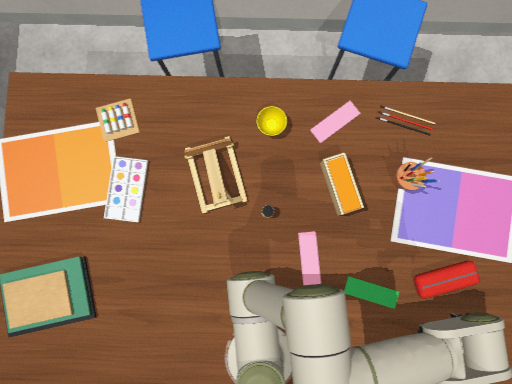

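View pics/side0.png

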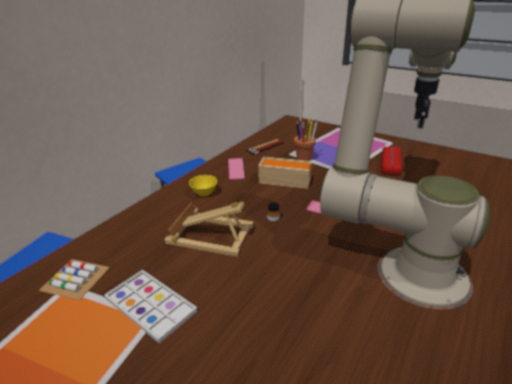

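The top view shows the orange panel in the rack near (344,183), the easel at (213,178) with its ledge at the upper end, and the ink jar at (267,211) between them. Next I'll refine the panel and bar axes.

Run:
```python
from h import *
im=capture("top"); C=im["color"]; H=cv2.cvtColor(C,cv2.COLOR_RGB2HSV)
m=((H[...,0]>8)&(H[...,0]<24)&(H[...,1]>190)&(H[...,2]>150)).astype(np.uint8)
m[:, :315]=0; m[:,385:]=0; m[:140]=0; m[225:]=0
ys,xs=np.nonzero(m); P=np.array([world(im,(x,y),76)[:2] for x,y in zip(xs,ys)]).astype(np.float32)
print("panel",len(P),cv2.minAreaRect(P),P.mean(0))
mu,ev=cv2.PCACompute(P,None); print("pca",ev[0],np.degrees(np.arctan2(ev[0][1],ev[0][0])), np.ptp((P-P.mean(0))@ev.T,axis=0))
a=ev[0]
# depth profile along the panel axis
M=im["camera_from_world"]
def dep(p):
    q=M@np.append(p,1); return q
def pix(p):
    q=M@np.append(p,1); return im["cx"]-im["fx"]*q[0]/q[2], im["cy"]+im["fy"]*q[1]/q[2]
for s in range(-130,131,10):
    p=np.append(P.mean(0)+a*s,70); u,v=pix(p); print(s,np.round(world(im,(round(u),round(v)))[2]),C[round(v),round(u)],end="; ")
# easel: points above table
D=im["depth"]; Q=[]
for v in range(130,215):
    for u in range(180,250):
        w=world(im,(u,v)); 
        Q.append([u,v,*w])
Q=np.array(Q); np.save("q.npy",Q)
c,s=np.array([690,209]),None
print()
Z=Q[:,4].reshape(85,70)
for r in range(2,85,4): print(130+r,' '.join("%3d"%z for z in Z[r,::3]))
A=cv2.resize(C[130:225,180:250],None,fx=5,fy=5,interpolation=2); B=cv2.resize(C[130:225,310:385],None,fx=5,fy=5,interpolation=2)
cv2.imwrite("pics/crop.png",np.hstack([A,B])[:,:,::-1])
```

```text
panel 920 ((587.9299926757812, -261.21844482421875), (177.7876739501953, 59.2058219909668), 19.348302841186523) [ 587.5951  -261.77805]
pca [0.94405454 0.32978946] 19.255997 [177.85162   59.259357]
-130 2.0 [112  69  41]; -120 1.0 [120  75  47]; -110 -1.0 [117  76  49]; -100 1.0 [76 45 28]; -90 71.0 [201 145  89]; -80 76.0 [246 163  36]; -70 76.0 [247 164  41]; -60 77.0 [246 161  29]; -50 77.0 [246 162  40]; -40 78.0 [246 162  38]; -30 76.0 [245 162  34]; -20 78.0 [246 163  33]; -10 76.0 [245 161  34]; 0 79.0 [246 162  38]; 10 75.0 [246 163  37]; 20 77.0 [245 162  32]; 30 77.0 [246 164  42]; 40 76.0 [246 164  44]; 50 77.0 [246 163  41]; 60 75.0 [246 164  36]; 70 76.0 [246 161  35]; 80 78.0 [246 164  36]; 90 77.0 [246 161  33]; 100 78.0 [244 232 186]; 110 -1.0 [109  68  42]; 120 -2.0 [113  73  47]; 130 3.0 [121  75  46]; 
132   0   1   0  -1   1   2   1   2   2   1   0   0   0   0   0   0   2   0   1   3   0   0   0   0
136   3   1   1   3   0   1   1   0   0   1  -1   0   1   1   0   0  10   0   1   0  -1   2   0   0
140   0   0   0   1  -1  -1   2   1   0   0   0   0   0  19  55  57
[... 1132 characters left out ...]

188   0   1   2   1   0  12  17   2   0   0   6 106 107 107 109   0   0   1   2   2  17   3   0   1
192   0   1   1  -1   0   1  19  15   0   1   4 114 117 115 117  81   1   1   0   0  18  18   0   0
196   2   1   0   1   2   2  19  18   0   0  -1 120 123 129 123 122  53   1   2  12  16  16   2   1
200   0   0   1   0   1   0  13  19   5   0   0 122 127 128 131 130  17  24  20  19  14  19   9   5
204   0   2   2   0   0   0   0  17  15   0  14  26 125  20  18  15  15   5   1   0   0   1   0   1
208   1   0   0  -1   0   0   0  17  18  17  17  16   4   2   0   0   1   0   0   0   0   0   1   0
212   0  -1   0   0   2   0   0   1  17   1   1   0   0   0   2   0   2   0   0   0   1   1   2   0
```

View pics/crop.png

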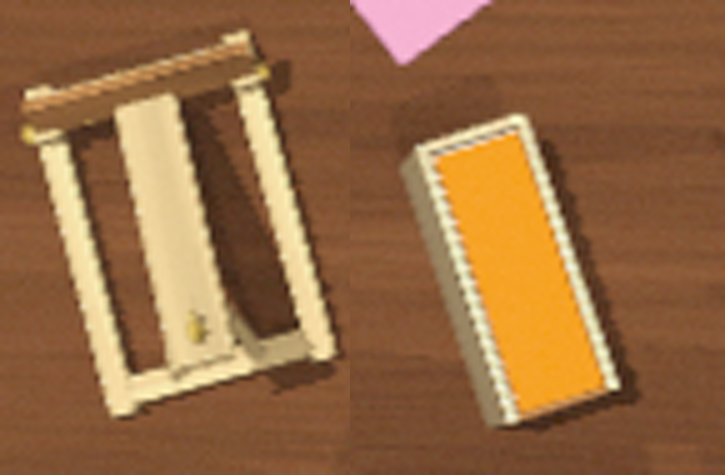

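The crop shows the rack's lip (front) facing the robot. Its x axis points away at 19.3 degrees, and the panel centre is at about (588,-261). The tool is already at 20.3 degrees of yaw, so I'll move over the panel and fit the easel bar along the way.

```bash
python3 -m jog '[{"tx":50,"ty":-8,"az":0.0187,"jaw":1},{"tx":50,"ty":-9,"jaw":1},{"tx":50,"ty":-9,"jaw":1},{"tx":50,"ty":-9,"jaw":1},{"tx":50,"ty":-9,"jaw":1}]' 40
python3 -m jog '[{"tx":50,"ty":-8,"jaw":1},{"tx":50,"ty":-8,"jaw":1},{"tx":50,"ty":-8,"jaw":1},{"tx":50,"ty":-8,"jaw":1},{"tx":49,"ty":-8,"tz":30,"jaw":1}]'
python3 - <<'E'
from h import *
Q=np.load("q.npy"); W=Q[:,2:]
# bar-face points: iteratively fit plane over points z 48..135 inside the middle of the bar
d=np.array([-.94,-.34]); n=np.array([-d[1],d[0]]); c=np.array([567,163.])
s=(W[:,:2]-c)@d; t=(W[:,:2]-c)@n
k=(s>-95)&(s<35)&(abs(t)<35)&(W[:,2]>45)
zfit=None
for _ in range(6):
    A=np.c_[W[k][:,:2],np.ones(k.sum())]; co=np.linalg.lstsq(A,W[k][:,2],rcond=None)[0]
    r=W[:,2]-np.c_[W[:,:2],np.ones(len(W))]@co; k=(s>-95)&(s<35)&(abs(t)<35)&(abs(r)<4)
g=co[:2]; print("slope deg",np.degrees(np.arctan(np.hypot(*g))),"n",k.sum(),"rms",r[k].std(),"az up",np.degrees(np.arctan2(g[1],g[0])))
P=W[k][:,:2].astype(np.float32); print(cv2.minAreaRect(P))
mu,ev=cv2.PCACompute(P,None); u=ev[0]*np.sign(ev[0]@g); print("axis",u,np.degrees(np.arctan2(u[1],u[0])),"mean",mu, "width",np.ptp((P-mu)@np.array([-u[1],u[0]])))
# midline point at z=40 and 40+155 sin25
for z in (40,40+155*np.sin(np.radians(25))):
    m0=np.append(mu[0],1)@co; print("z",z,"point",mu[0]+u*(z-m0)/(g@u))
E
```

```text
slope deg 24.825454223735584 n 439 rms 1.272324916272753 az up -163.40901066937263
((596.6255493164062, 169.32257080078125), (130.43673706054688, 41.866355895996094), 17.077133178710938)
axis [-0.95738429 -0.28881714] -163.2128471052752 mean [[596.3979  168.91548]] width 42.38812071394295
z 40 point [701.74303032 200.69528281]
z 105.50583056980841 point [566.1743633 159.7978555]schema error: expected keys tx, ty, tz, ax, ay, az, jaw
schema error: expected keys tx, ty, tz, ax, ay, az, jaw
```

```bash
python3 -m jog '[{"tx":50,"ty":-8,"tz":0,"ax":0,"ay":0,"az":0.0187,"jaw":1},{"tx":50,"ty":-9,"tz":0,"ax":0,"ay":0,"az":0,"jaw":1},{"tx":50,"ty":-9,"tz":0,"ax":0,"ay":0,"az":0,"jaw":1},{"tx":50,"ty":-9,"tz":0,"ax":0,"ay":0,"az":0,"jaw":1},{"tx":50,"ty":-9,"tz":0,"ax":0,"ay":0,"az":0,"jaw":1}]' 40
python3 -m jog '[{"tx":50,"ty":-8,"tz":0,"ax":0,"ay":0,"az":0,"jaw":1},{"tx":50,"ty":-8,"tz":0,"ax":0,"ay":0,"az":0,"jaw":1},{"tx":50,"ty":-8,"tz":0,"ax":0,"ay":0,"az":0,"jaw":1},{"tx":50,"ty":-8,"tz":0,"ax":0,"ay":0,"az":0,"jaw":1},{"tx":49,"ty":-8,"tz":30,"ax":0,"ay":0,"az":0,"jaw":1}]'
```

```text
time_s: 1.78
eef_pos: [404.8, -366.5, 195.0]
ee_rot: [0.0, 0.986, 0.167, 0.0]
force: [-0.4, -1.0, -0.3]
grip_width: -0.001
grip_force: 0.0
time_s: 2.4
eef_pos: [627.7, -247.2, 166.8]
ee_rot: [0.002, 0.986, 0.167, 0.002]
force: [0.7, -1.2, 0.3]
grip_width: -0.003
grip_force: 0.0
```

```bash
python3 -m jog '[{"tx":0,"ty":0,"tz":30,"ax":0,"ay":0,"az":0,"jaw":1},{"tx":0,"ty":0,"tz":30,"ax":0,"ay":0,"az":0,"jaw":1},{"tx":0,"ty":0,"tz":19,"ax":0,"ay":0,"az":0,"jaw":1},{"tx":0,"ty":0,"tz":4,"ax":0,"ay":0,"az":0,"jaw":1},{"tx":0,"ty":0,"tz":0,"ax":0,"ay":0,"az":0,"jaw":1}]'
python3 -m jog '[{"tx":0,"ty":0,"tz":2,"ax":0,"ay":0,"az":0,"jaw":1},{"tx":0,"ty":0,"tz":1,"ax":0,"ay":0,"az":0,"jaw":1},{"tx":0,"ty":0,"tz":0,"ax":0,"ay":0,"az":0,"jaw":1}]'
```

```text
time_s: 3.02
eef_pos: [625.5, -247.8, 82.5]
ee_rot: [0.0, 0.986, 0.167, 0.0]
force: [-0.1, -0.3, 0.0]
grip_width: 0.005
grip_force: 0.0
time_s: 3.4
eef_pos: [625.3, -247.6, 79.1]
ee_rot: [0.0, 0.986, 0.167, 0.0]
force: [0.7, -0.1, -0.5]
grip_width: -0.002
grip_force: 0.0
```

```bash
for i in 1 2 3 4 5; do :; done; python3 -m jog '[{"tx":0,"ty":0,"tz":1,"ax":0,"ay":0,"az":0,"jaw":1},{"tx":0,"ty":0,"tz":1,"ax":0,"ay":0,"az":0,"jaw":1},{"tx":0,"ty":0,"tz":0,"ax":0,"ay":0,"az":0,"jaw":1}]'
python3 -m jog '[{"tx":0,"ty":0,"tz":0.5,"ax":0,"ay":0,"az":0,"jaw":1},{"tx":0,"ty":0,"tz":0,"ax":0,"ay":0,"az":0,"jaw":1}]'
python3 -m jog '[{"tx":0,"ty":0,"tz":0.5,"ax":0,"ay":0,"az":0,"jaw":1},{"tx":0,"ty":0,"tz":0,"ax":0,"ay":0,"az":0,"jaw":1}]'
```

```text
time_s: 3.78
eef_pos: [625.2, -247.6, 76.8]
ee_rot: [-0.0, 0.986, 0.167, -0.0]
force: [-0.6, -0.5, 0.7]
grip_width: -0.0
grip_force: 0.0
time_s: 4.03
eef_pos: [625.3, -247.6, 76.4]
ee_rot: [-0.0, 0.986, 0.167, -0.0]
force: [-0.1, 0.1, -0.8]
grip_width: 0.001
grip_force: 0.0
time_s: 4.28
eef_pos: [625.3, -247.6, 75.8]
ee_rot: [-0.0, 0.986, 0.167, -0.0]
force: [0.0, 0.5, -0.5]
grip_width: 0.001
grip_force: 0.0
```

```bash
python3 -m jog '[{"tx":0,"ty":0,"tz":0.5,"ax":0,"ay":0,"az":0,"jaw":1},{"tx":0,"ty":0,"tz":0,"ax":0,"ay":0,"az":0,"jaw":1}]'
python3 -m jog '[{"tx":0,"ty":0,"tz":0.4,"ax":0,"ay":0,"az":0,"jaw":1},{"tx":0,"ty":0,"tz":0,"ax":0,"ay":0,"az":0,"jaw":1}]'
```

```text
time_s: 4.53
eef_pos: [625.3, -247.6, 75.4]
ee_rot: [-0.0, 0.986, 0.167, -0.0]
force: [0.4, -0.1, -0.0]
grip_width: 0.001
grip_force: 0.0
time_s: 4.78
eef_pos: [625.3, -247.6, 75.0]
ee_rot: [-0.0, 0.986, 0.167, -0.0]
force: [-0.6, 0.5, 1.2]
grip_width: -0.001
grip_force: 0.0
```

```bash
python3 -m jog '[{"tx":0,"ty":0,"tz":0.5,"ax":0,"ay":0,"az":0,"jaw":1},{"tx":0,"ty":0,"tz":0,"ax":0,"ay":0,"az":0,"jaw":1}]'
```

```text
time_s: 5.03
eef_pos: [625.3, -247.6, 74.5]
ee_rot: [-0.0, 0.986, 0.167, -0.0]
force: [-0.9, -0.8, -0.3]
grip_width: -0.0
grip_force: 0.0
```

```bash
python3 -m jog '[{"tx":0,"ty":0,"tz":0.3,"ax":0,"ay":0,"az":0,"jaw":1},{"tx":0,"ty":0,"tz":0,"ax":0,"ay":0,"az":0,"jaw":1}]'
```

```text
time_s: 5.28
eef_pos: [625.3, -247.6, 74.2]
ee_rot: [-0.0, 0.986, 0.167, 0.0]
force: [-0.8, -0.1, 0.0]
grip_width: -0.004
grip_force: 0.0
```

```bash
python3 -m jog '[{"tx":0,"ty":0,"tz":0.5,"ax":0,"ay":0,"az":0,"jaw":1},{"tx":0,"ty":0,"tz":0,"ax":0,"ay":0,"az":0,"jaw":1}]' | grep -E "pos|force"
```

```text
eef_pos: [625.3, -247.6, 73.6]
force: [-0.8, 0.2, 0.5]
grip_force: 0.0
```

```bash
python3 -m jog '[{"tx":0,"ty":0,"tz":0.4,"ax":0,"ay":0,"az":0,"jaw":1},{"tx":0,"ty":0,"tz":0,"ax":0,"ay":0,"az":0,"jaw":1}]' | grep -E "pos|force"
python3 - <<'E'
from rig import sense
print(sense()["force"])
E
```

```text
eef_pos: [625.3, -247.6, 73.2]
force: [0.6, -0.5, -0.3]
grip_force: 0.0
[ 0.58900771 -0.51371727 -0.30074763]
```

```bash
python3 -m jog '[{"tx":0,"ty":0,"tz":0.5,"ax":0,"ay":0,"az":0,"jaw":1},{"tx":0,"ty":0,"tz":0,"ax":0,"ay":0,"az":0,"jaw":1}]' | grep -E "pos|force"
```

```text
eef_pos: [625.3, -247.6, 72.7]
force: [-0.6, -0.2, -0.2]
grip_force: 0.0
```

```bash
python3 -m jog '[{"tx":0,"ty":0,"tz":0.5,"ax":0,"ay":0,"az":0,"jaw":1},{"tx":0,"ty":0,"tz":0,"ax":0,"ay":0,"az":0,"jaw":1}]' | grep -E "pos|force"
```

```text
eef_pos: [625.3, -247.6, 72.3]
force: [0.4, -0.0, 0.3]
grip_force: 0.0
```

Run:
```python
from h import *
im=snap("side","s1"); C=im["color"]
cv2.imwrite("pics/s1c.png",cv2.resize(C[100:220,220:360],None,fx=5,fy=5,interpolation=2)[:,:,::-1])
```

```text
(no output)
```

View pics/s1c.png

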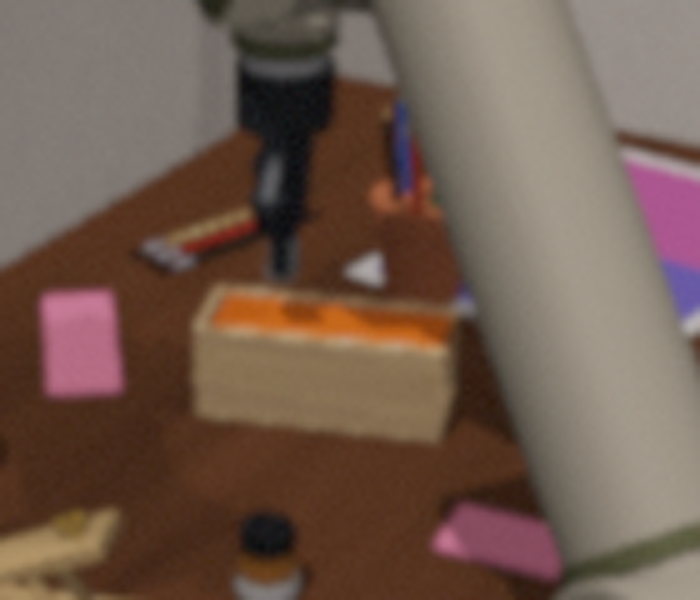

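The side view shows the shut fingertips at crop (282,275) still above the panel, with their shadow on it at (300,310), although the TCP reads z=72. I'll check that against the calibration and depth.

Run:
```python
from h import *
p=np.append(sense()["eef_pos"],1)
for c in ("side","top"):
    im=capture(c); q=im["camera_from_world"]@p
    u,v=im["cx"]-im["fx"]*q[0]/q[2], im["cy"]+im["fy"]*q[1]/q[2]
    print(c,"tcp pix",u,v,"depth",-q[2])
    if c=="side":
        for vv in range(140,166,2): print(vv,[tuple(np.round(world(im,(uu,vv))).astype(int)) for uu in (275,277,279)], im["color"][vv,277])
    print(im["fx"],im["fy"],im["cx"],im["cy"])
    print([ (r["conf"],np.round(r["centre"])) for r in place_of("panel_center",c)[:3]])
    cv2.imwrite(f"pics/{c}2.png",im["color"][:,:,::-1])
```

```text
side tcp pix 276.1573853799748 163.92492950312928 depth 1495.6982766041358
140 [(np.int64(599), np.int64(-193), np.int64(199)), (np.int64(599), np.int64(-208), np.int64(194)), (np.int64(607), np.int64(-237), np.int64(181))] [25 26 29]
142 [(np.int64(598), np.int64(-193), np.int64(192)), (np.int64(598), np.int64(-206), np.int64(187)), (np.int64(609), np.int64(-240), np.int64(172))] [16 16 19]
144 [(np.int64(606), np.int64(-205), np.int64(178)), (np.int64(600), np.int64(-210), np.int64(177)), (np.int64(612), np.int64(-246), np.int64(161))] [17 18 19]
146 [(np.int64(614), np.int64(-218), np.int64(163)), (np.int64(607), np.int64(-221), np.int64(163)), (np.int64(613), np.int64(-246), np.int64(152))] [14 15 18]
148 [(np.int64(623), np.int64(-234), np.int64(146)), (np.int64(616), np.int64(-237), np.int64(147)), (np.int64(613), np.int64(-248), np.int64(143))] [35 36 38]
150 [(np.int64(624), np.int64(-236), np.int64(137)), (np.int64(617), np.int64(-238), np.int64(138)), (np.int64(615), np.int64(-250), np.int64(134))] [42 42 43]
152 [(np.int64(624), np.int64(-236), np.int64(129)), (np.int64(61
[... 719 characters left out ...]
50  92  53]
162 [(np.int64(634), np.int64(-253), np.int64(76)), (np.int64(627), np.int64(-258), np.int64(76)), (np.int64(621), np.int64(-262), np.int64(76))] [149  70  15]
164 [(np.int64(626), np.int64(-240), np.int64(75)), (np.int64(619), np.int64(-243), np.int64(76)), (np.int64(613), np.int64(-248), np.int64(75))] [185  96  28]
380.53372870019956 380.53372870019956 253.24534860140304 193.21690170970606
[(0.79, array([238., 170.])), (0.77, array([285., 162.])), (0.67, array([388., 191.]))]
top tcp pix 339.2503426202492 172.9693809009922 depth 1354.1318191692908
403.6333903245784 403.6333903245784 257.89102655034094 194.45300231254123
[(0.7, array([370., 295.])), (0.65, array([337., 121.]))]
```

Depth puts the real fingertips at z≈107, about 33 mm above the reported TCP. I'll step down and measure again to check that offset.

```bash
python3 -m jog '[{"tx":0,"ty":0,"tz":10,"ax":0,"ay":0,"az":0,"jaw":1},{"tx":0,"ty":0,"tz":10,"ax":0,"ay":0,"az":0,"jaw":1},{"tx":0,"ty":0,"tz":0,"ax":0,"ay":0,"az":0,"jaw":1}]'
python3 - <<'E'
from h import *
s=sense(); print(s["joints"])
im=capture("side")
for vv in range(150,170,1): print(vv,[tuple(int(a) for a in np.round(world(im,(uu,vv)))) for uu in (274,276,278)])
E
```

```text
time_s: 6.9
eef_pos: [624.7, -247.2, 50.8]
ee_rot: [-0.001, 0.986, 0.167, -0.001]
force: [0.5, 0.1, 0.3]
grip_width: 0.002
grip_force: 0.0
[-5.50863639e-01  7.64164375e-01  1.16418641e+00  5.30429381e-06
  1.21568278e+00  6.83883433e-01]
150 [(611, -207, 151), (602, -207, 153), (605, -225, 146)]
151 [(617, -217, 142), (607, -214, 145), (604, -225, 142)]
152 [(617, -217, 138), (611, -221, 138), (606, -227, 136)]
153 [(627, -233, 125), (619, -234, 126), (612, -238, 127)]
154 [(628, -235, 120), (619, -234, 122), (616, -245, 119)]
155 [(628, -236, 115), (619, -235, 118), (615, -244, 115)]
156 [(628, -235, 111), (618, -234, 114), (615, -243, 111)]
157 [(628, -236, 107), (618, -234, 110), (615, -244, 106)]
158 [(626, -232, 104), (618, -234, 105), (615, -244, 102)]
159 [(627, -234, 99), (618, -233, 101), (615, -244, 98)]
160 [(628, -236, 94), (621, -238, 94), (616, -245, 93)]
161 [(640, -255, 78), (621, -239, 90), (624, -260, 80)]
162 [(634, -245, 79), (627, -249, 80), (620, -252, 80)]
163 [(632, -243, 76), (626, -247, 76), (619, -250, 77)]
164 [(628, -236, 76), (622, -241, 75), (614, -243, 77)]
165 [(624, -228, 76), (616, -230, 78), (609, -234, 78)]
166 [(620, -222, 75), (612, -224, 77), (606, -228, 77)]
167 [(614, -212, 77), (608, -218, 76), (599, -218, 79)]
168 [(613, -211, 74), (606, -214, 74), (598, -216, 76)]
169 [(614, -213, 68), (606, -215, 69), (598, -216, 71)]
```

```bash
python3 -m jog '[{"tx":0,"ty":0,"tz":6,"ax":0,"ay":0,"az":0,"jaw":1},{"tx":0,"ty":0,"tz":1,"ax":0,"ay":0,"az":0,"jaw":1},{"tx":0,"ty":0,"tz":0,"ax":0,"ay":0,"az":0,"jaw":1}]' | grep -E "pos|force"
python3 -m jog '[{"tx":0,"ty":0,"tz":1,"ax":0,"ay":0,"az":0,"jaw":1},{"tx":0,"ty":0,"tz":0,"ax":0,"ay":0,"az":0,"jaw":1}]' | grep -E "pos|force"
python3 -m jog '[{"tx":0,"ty":0,"tz":1,"ax":0,"ay":0,"az":0,"jaw":1},{"tx":0,"ty":0,"tz":0,"ax":0,"ay":0,"az":0,"jaw":1}]' | grep -E "pos|force"
```

```text
eef_pos: [625.3, -247.6, 45.3]
force: [0.1, -0.0, 0.9]
grip_force: 0.0
eef_pos: [625.3, -247.6, 44.3]
force: [0.1, -0.4, 0.3]
grip_force: 0.0
eef_pos: [625.2, -247.6, 43.2]
force: [0.1, 0.5, 0.1]
grip_force: 0.0
```

```bash
python3 -m jog '[{"tx":0,"ty":0,"tz":1,"ax":0,"ay":0,"az":0,"jaw":1},{"tx":0,"ty":0,"tz":0,"ax":0,"ay":0,"az":0,"jaw":1}]' | grep -E "pos|force"
python3 -m jog '[{"tx":0,"ty":0,"tz":0.7,"ax":0,"ay":0,"az":0,"jaw":1},{"tx":0,"ty":0,"tz":0,"ax":0,"ay":0,"az":0,"jaw":1}]' | grep -E "pos|force"
```

```text
eef_pos: [625.2, -247.6, 42.2]
force: [-1.1, 0.1, -0.4]
grip_force: 0.0
eef_pos: [625.3, -247.6, 41.5]
force: [-0.2, -0.8, 0.5]
grip_force: 0.0
```

```bash
python3 -m jog '[{"tx":0,"ty":0,"tz":0.7,"ax":0,"ay":0,"az":0,"jaw":1},{"tx":0,"ty":0,"tz":0,"ax":0,"ay":0,"az":0,"jaw":1}]' | grep -E "pos|force"
```

```text
eef_pos: [625.2, -247.6, 40.8]
force: [0.0, 0.2, -0.1]
grip_force: 0.0
```

```bash
python3 -m jog '[{"tx":0,"ty":0,"tz":0.7,"ax":0,"ay":0,"az":0,"jaw":1},{"tx":0,"ty":0,"tz":0,"ax":0,"ay":0,"az":0,"jaw":1}]' | grep -E "pos|force"
```

```text
eef_pos: [625.3, -247.6, 40.1]
force: [-0.2, 0.8, -0.3]
grip_force: 0.0
```

```bash
python3 -m jog '[{"tx":0,"ty":0,"tz":0.7,"ax":0,"ay":0,"az":0,"jaw":1},{"tx":0,"ty":0,"tz":0,"ax":0,"ay":0,"az":0,"jaw":1}]' | grep -E "pos|force"
```

```text
eef_pos: [625.4, -247.6, 39.7]
force: [-1.1, -0.0, 1.1]
grip_force: 1.0
```

```bash
python3 -m jog '[{"tx":0,"ty":0,"tz":0.7,"ax":0,"ay":0,"az":0,"jaw":1},{"tx":0,"ty":0,"tz":0,"ax":0,"ay":0,"az":0,"jaw":1}]' | grep -E "pos|force"
python3 - <<'E'
from h import *
im=capture("side")
for vv in range(158,170,1): print(vv,[tuple(int(a) for a in np.round(world(im,(uu,vv)))) for uu in (274,276,278)])
E
```

```text
eef_pos: [625.4, -247.7, 39.7]
force: [-2.8, 0.7, 7.0]
grip_force: 3.3
158 [(628, -235, 103), (619, -236, 104), (614, -242, 103)]
159 [(627, -234, 99), (620, -237, 99), (615, -245, 97)]
160 [(627, -234, 94), (619, -236, 96), (615, -243, 94)]
161 [(628, -236, 89), (619, -236, 91), (614, -242, 91)]
162 [(629, -237, 85), (621, -239, 86), (615, -244, 85)]
163 [(630, -239, 79), (621, -238, 81), (614, -243, 81)]
164 [(627, -235, 77), (620, -238, 77), (613, -240, 78)]
165 [(623, -227, 77), (618, -235, 75), (611, -238, 75)]
166 [(620, -223, 75), (612, -225, 77), (607, -230, 76)]
167 [(615, -214, 76), (607, -215, 78), (599, -218, 79)]
168 [(613, -211, 74), (605, -213, 75), (598, -216, 76)]
169 [(612, -210, 70), (605, -212, 71), (597, -214, 72)]
```

Contact at reported z 39.7, so the real tip sits 36 mm behind the reported TCP. I'll ease off slightly and slide.

```bash
python3 -m jog '[{"tx":0,"ty":0,"tz":-0.2,"ax":0,"ay":0,"az":0,"jaw":1},{"tx":-4,"ty":0,"tz":0,"ax":0,"ay":0,"az":0,"jaw":1},{"tx":-4,"ty":0,"tz":0,"ax":0,"ay":0,"az":0,"jaw":1},{"tx":-4,"ty":0,"tz":0,"ax":0,"ay":0,"az":0,"jaw":1}]' | grep -E "pos|force"
cat > pan.py <<'E'
from h import *
def panel(z=76,box=(140,260,300,400)):
    im=capture("top"); H=cv2.cvtColor(im["color"],cv2.COLOR_RGB2HSV)
    m=((H[...,0]>8)&(H[...,0]<24)&(H[...,1]>190)&(H[...,2]>150)); r0,r1,c0,c1=box
    k=np.zeros_like(m); k[r0:r1,c0:c1]=m[r0:r1,c0:c1]
    n,l,st,_=cv2.connectedComponentsWithStats(k.astype(np.uint8))
    P=np.array([world(im,(x,y),z)[:2] for i in range(1,n) if st[i,4]>60 for y,x in zip(*np.nonzero(l==i))])
    a=np.array([.944,.3305]); s=(P-[587.7,-261.5])@a; t=(P-[587.7,-261.5])@[-a[1],a[0]]
    print("n",len(P),"rack x ends",s.min(),s.max(),"y",t.min(),t.max(),"pca",cv2.minAreaRect(P.astype(np.float32)))
E
python3 -c "from pan import *; panel()"
```

```text
eef_pos: [614.5, -251.8, 39.7]
force: [2.9, 1.7, 5.0]
grip_force: 2.6Traceback (most recent call last):
  File "<string>", line 1, in <module>
    from pan import *; panel()
                       ~~~~~^^
  File "pan.py", line 8, in panel
    a=np.array([.944,.3305]); s=(P-[587.7,-261.5])@a; t=(P-[587.7,-261.5])@[-a[1],a[0]]
                                 ~^~~~~~~~~~~~~~~
ValueError: operands could not be broadcast together with shapes (0,) (2,)
```

```bash
sed -i 's/capture("top")/capture(CAM)/; s/^def panel/CAM="side"\ndef panel/; s/box=(140,260,300,400)/box=(145,185,245,330)/; s/>190)/>170)/; s/>150)/>110)/' pan.py; python3 -c "from pan import *; panel()"
```

```text
n 174 rack x ends -99.74814674023857 18.34495848122959 y -28.642448154556792 22.961892056450036 pca ((550.2379150390625, -278.3181457519531), (117.57652282714844, 49.697200775146484), 17.622896194458008)
```

```bash
python3 -m jog '[{"tx":-5,"ty":0,"tz":0,"ax":0,"ay":0,"az":0,"jaw":1},{"tx":-5,"ty":0,"tz":0,"ax":0,"ay":0,"az":0,"jaw":1},{"tx":-5,"ty":0,"tz":0,"ax":0,"ay":0,"az":0,"jaw":1},{"tx":-5,"ty":0,"tz":0,"ax":0,"ay":0,"az":0,"jaw":1},{"tx":0,"ty":0,"tz":0,"ax":0,"ay":0,"az":0,"jaw":1}]' | grep -E "pos|force";python3 -c "from pan import *; panel()"
```

```text
eef_pos: [595.1, -258.6, 39.7]
force: [0.1, -0.3, 6.7]
grip_force: 3.2
n 230 rack x ends -117.60279894679337 54.32563825824145 y -27.817217593385006 31.10093780028069 pca ((558.4444580078125, -273.90093994140625), (174.17889404296875, 56.897464752197266), 15.225395202636719)
```

```bash
python3 -m jog '[{"tx":-5,"ty":0,"tz":0,"ax":0,"ay":0,"az":0,"jaw":1},{"tx":-5,"ty":0,"tz":0,"ax":0,"ay":0,"az":0,"jaw":1},{"tx":-5,"ty":0,"tz":0,"ax":0,"ay":0,"az":0,"jaw":1},{"tx":-5,"ty":0,"tz":0,"ax":0,"ay":0,"az":0,"jaw":1},{"tx":0,"ty":0,"tz":0,"ax":0,"ay":0,"az":0,"jaw":1}]' | grep -E "pos|force";python3 -c "from pan import *; panel()"
```

```text
eef_pos: [576.2, -265.3, 39.7]
force: [-0.4, -0.2, 6.8]
grip_force: 3.3
n 164 rack x ends -125.87843870039526 -19.509755624938414 y -28.10628473848931 36.787029478155596 pca ((517.3372192382812, -286.35968017578125), (111.11740112304688, 56.66440963745117), 6.173662185668945)
```

```bash
python3 -m jog '[{"tx":0,"ty":0,"tz":-10,"ax":0,"ay":0,"az":0,"jaw":1},{"tx":0,"ty":0,"tz":-40,"ax":0,"ay":0,"az":0,"jaw":-1},{"tx":-50,"ty":0,"tz":-30,"ax":0,"ay":0,"az":0,"jaw":-1},{"tx":-53,"ty":0,"tz":0,"ax":0,"ay":0,"az":0,"jaw":-1},{"tx":0,"ty":0,"tz":0,"ax":0,"ay":0,"az":0,"jaw":-1}]' | grep -E "pos|force"
python3 - <<'E'
from pan import *
panel(); im=capture("side"); t=capture("top")
A=cv2.resize(im["color"][100:220,240:360],(400,400),interpolation=2);B=cv2.resize(t["color"][130:250,290:410],(400,400),interpolation=2)
cv2.imwrite("pics/g1.png",np.hstack([A,B])[:,:,::-1])
E
```

```text
eef_pos: [476.4, -299.6, 119.6]
force: [0.6, 0.0, 0.5]
grip_force: 0.0
n 270 rack x ends -141.3572718402576 34.91221705285973 y -26.46589847541787 38.37010107342881 pca ((535.9784545898438, -278.127685546875), (179.88580322265625, 61.19765853881836), 11.875617980957031)
```

View pics/g1.png

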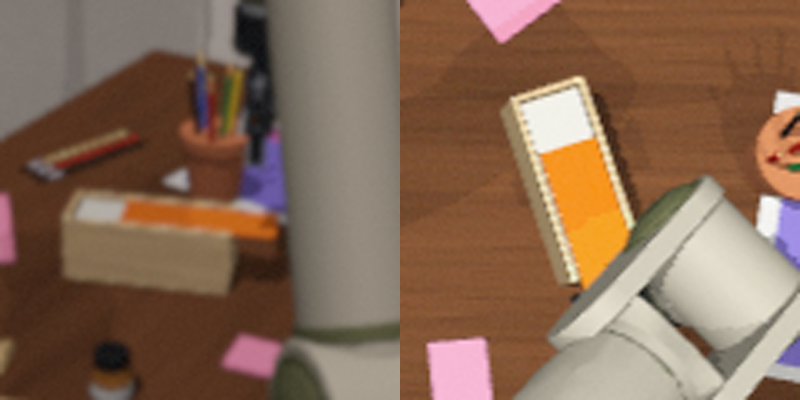

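The side view shows the orange end well past the front edge, and the top view shows white at the back. The panel's rack x is about −52, so the overhang is about 47 mm. The gripper is over the overhang at rack x −118, so I'll descend and pinch across the width.

```bash
python3 -m jog '[{"tx":0,"ty":0.5,"tz":25,"ax":0,"ay":0,"az":0,"jaw":-1},{"tx":0,"ty":0,"tz":25,"ax":0,"ay":0,"az":0,"jaw":-1},{"tx":0,"ty":0,"tz":25,"ax":0,"ay":0,"az":0,"jaw":-1},{"tx":0,"ty":0,"tz":15,"ax":0,"ay":0,"az":0,"jaw":-1},{"tx":0,"ty":0,"tz":0,"ax":0,"ay":0,"az":0,"jaw":-1}]' | grep -E "pos|force"
python3 -m jog '[{"tx":0,"ty":0,"tz":10,"ax":0,"ay":0,"az":0,"jaw":-1},{"tx":0,"ty":0,"tz":5,"ax":0,"ay":0,"az":0,"jaw":-1},{"tx":0,"ty":0,"tz":0,"ax":0,"ay":0,"az":0,"jaw":-1}]' | grep -E "pos|force"
python3 - <<'E'
from pan import *
im=snap("side","s3")
for uu in range(305,330,4):
  print(uu,[(v,*(int(a) for a in np.round(world(im,(uu,v))))) for v in range(130,190,5)])
A=cv2.resize(im["color"][110:220,240:360],(660,600),interpolation=2); cv2.imwrite("pics/g2.png",A[:,:,::-1])
E
```

```text
eef_pos: [479.2, -298.6, 28.2]
force: [-1.0, 0.2, 0.2]
grip_force: 0.0
eef_pos: [479.1, -299.2, 13.9]
force: [0.1, 0.0, 0.9]
grip_force: 0.0
305 [(130, 772, -784, 1), (135, 642, -523, 93), (140, 611, -462, 98), (145, 598, -438, 87), (150, 600, -445, 61), (155, 599, -446, 37), (160, 599, -447, 13), (165, 522, -292, 75), (170, 502, -253, 77), (175, 499, -250, 58), (180, 499, -252, 35), (185, 498, -252, 13)]
309 [(130, 510, -286, 224), (135, 501, -268, 213), (140, 500, -268, 194), (145, 584, -448, 86), (150, 586, -455, 60), (155, 587, -460, 34), (160, 589, -467, 7), (165, 509, -300, 76), (170, 489, -262, 76), (175, 514, -316, 23), (180, 501, -293, 15), (185, 494, -279, 1)]
313 [(130, 484, -264, 237), (135, 482, -261, 219), (140, 480, -260, 201), (145, 480, -263, 180), (150, 484, -274, 155), (155, 463, -231, 158), (160, 461, -231, 138), (165, 460, -231, 118), (170, 466, -246, 90), (175, 467, -252, 65), (180, 498, -324, 1), (185, 481, -289, 0)]
317 [(130, 468, -262, 241), (135, 468, -265, 221), (140, 467, -265, 202), (145, 465, -263, 184), (150, 463, -263, 165), (155, 449, -235, 159), (16
[... 234 characters left out ...]
28, 362), (155, 277, 126, 348), (160, 447, -269, 126), (165, 469, -324, 76), (170, 450, -283, 78), (175, 490, -381, 0), (180, 473, -344, -1), (185, 455, -307, -1)]
325 [(130, 275, 121, 411), (135, 272, 124, 400), (140, 270, 127, 389), (145, 266, 133, 379), (150, 264, 137, 369), (155, 261, 140, 358), (160, 259, 144, 347), (165, 256, 148, 336), (170, 253, 152, 325), (175, 252, 153, 313), (180, 250, 155, 301), (185, 440, -309, 3)]
329 [(130, 264, 121, 413), (135, 261, 127, 403), (140, 258, 132, 393), (145, 256, 134, 382), (150, 252, 140, 373), (155, 250, 144, 362), (160, 247, 149, 352), (165, 244, 152, 341), (170, 241, 157, 331), (175, 239, 160, 319), (180, 236, 164, 309), (185, 233, 168, 298)]
```

View pics/g2.png

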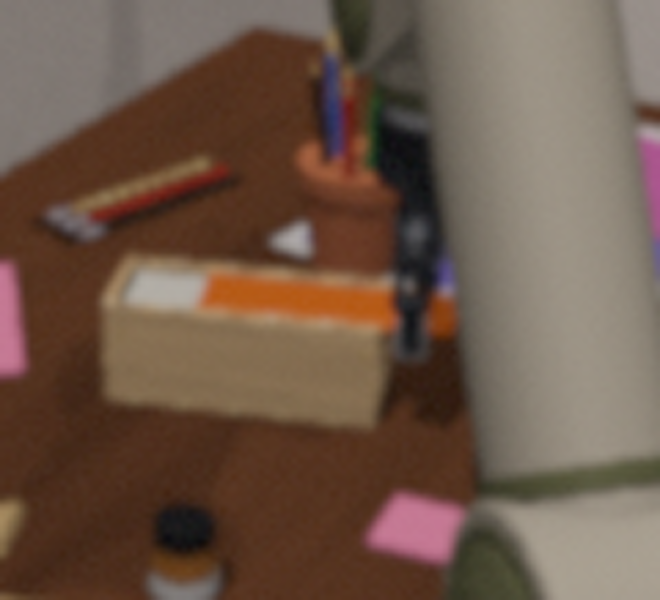

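The side view shows the near finger at crop (410,355) straddling the overhanging end, clear of the rack front, with its tip below the panel. Closing now.

```bash
python3 -m jog '[{"tx":0,"ty":0,"tz":0,"ax":0,"ay":0,"az":0,"jaw":0.9},{"tx":0,"ty":0,"tz":0,"ax":0,"ay":0,"az":0,"jaw":0.9},{"tx":0,"ty":0,"tz":0,"ax":0,"ay":0,"az":0,"jaw":0.9},{"tx":0,"ty":0,"tz":0,"ax":0,"ay":0,"az":0,"jaw":0.9},{"tx":0,"ty":0,"tz":0,"ax":0,"ay":0,"az":0,"jaw":0.9}]' 40
```

```text
time_s: 13.78
eef_pos: [479.3, -299.3, 14.2]
ee_rot: [0.0, 0.986, 0.167, 0.0]
force: [-0.8, 0.0, 3.9]
grip_width: 0.688
grip_force: 42.3
```

```bash
python3 -m jog '[{"tx":0,"ty":0,"tz":-5,"ax":0,"ay":0,"az":0,"jaw":0.9},{"tx":0,"ty":0,"tz":-8,"ax":0,"ay":0,"az":0,"jaw":0.9},{"tx":0,"ty":0,"tz":-12,"ax":0,"ay":0,"az":0,"jaw":0.9},{"tx":0,"ty":0,"tz":-15,"ax":0,"ay":0,"az":0,"jaw":0.9},{"tx":0,"ty":0,"tz":-15,"ax":0,"ay":0,"az":0,"jaw":0.9}]'
python3 - <<'E'
from pan import *
im=snap("side","s4"); A=cv2.resize(im["color"][110:220,240:360],(660,600),interpolation=2); cv2.imwrite("pics/g3.png",A[:,:,::-1])
E
```

```text
time_s: 14.4
eef_pos: [479.3, -299.3, 70.4]
ee_rot: [0.0, 0.986, 0.167, 0.0]
force: [1.1, -0.8, -0.5]
grip_width: 0.686
grip_force: 42.9
```

View pics/g3.png

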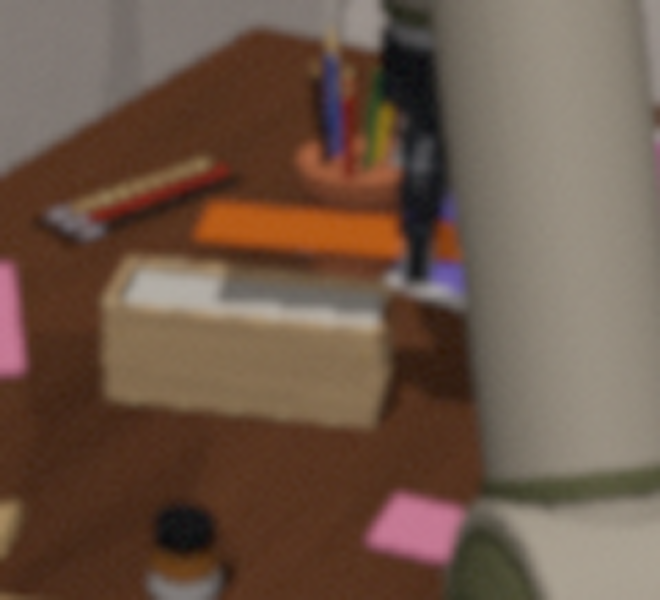

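The side view shows the orange panel level in the gripper above the rack, with the white ones still in place. Lifting higher and carrying it across to the easel.

```bash
python3 -m jog '[{"tx":0,"ty":0,"tz":-25,"ax":0,"ay":0,"az":0,"jaw":0.9},{"tx":0,"ty":0,"tz":-25,"ax":0,"ay":0,"az":0,"jaw":0.9},{"tx":15,"ty":-25,"tz":-10,"ax":0,"ay":0,"az":0,"jaw":0.9},{"tx":20,"ty":-35,"tz":0,"ax":0,"ay":0,"az":0,"jaw":0.9},{"tx":20,"ty":-35,"tz":0,"ax":0,"ay":0,"az":0,"jaw":0.9}]' | grep -E "pos|force"
python3 -m jog '[{"tx":20,"ty":-35,"tz":0,"ax":0,"ay":0,"az":0,"jaw":0.9},{"tx":20,"ty":-35,"tz":0,"ax":0,"ay":0,"az":0,"jaw":0.9},{"tx":20,"ty":-35,"tz":0,"ax":0,"ay":0,"az":0,"jaw":0.9},{"tx":20,"ty":-35,"tz":0,"ax":0,"ay":0,"az":0,"jaw":0.9},{"tx":20,"ty":-35,"tz":0,"ax":0,"ay":0,"az":0,"jaw":0.9}]' | grep -E "pos|force"
python3 -m jog '[{"tx":20,"ty":-35,"tz":0,"ax":0,"ay":0,"az":0,"jaw":0.9},{"tx":20,"ty":-35,"tz":0,"ax":0,"ay":0,"az":0,"jaw":0.9},{"tx":20,"ty":-35,"tz":0,"ax":0,"ay":0,"az":0,"jaw":0.9},{"tx":20,"ty":-29,"tz":0,"ax":0,"ay":0,"az":0.044,"jaw":0.9},{"tx":0,"ty":0,"tz":0,"ax":0,"ay":0,"az":0,"jaw":0.9}]'
```

```text
eef_pos: [499.8, -190.3, 129.4]
force: [0.3, 0.0, 0.8]
grip_force: 43.2
eef_pos: [536.5, 8.1, 129.4]
force: [0.2, 0.0, -1.4]
grip_force: 43.2
time_s: 16.32
eef_pos: [567.7, 161.6, 129.0]
ee_rot: [-0.0, 0.989, 0.147, 0.0]
force: [0.4, -0.2, -1.8]
grip_width: 0.691
grip_force: 43.2
```

```bash
python3 -m jog '[{"tx":0,"ty":0,"tz":0,"ax":0,"ay":-0.146,"az":0,"jaw":0.9},{"tx":0,"ty":0,"tz":0,"ax":0,"ay":-0.145,"az":0,"jaw":0.9},{"tx":0,"ty":0,"tz":0,"ax":0,"ay":-0.145,"az":0,"jaw":0.9},{"tx":0,"ty":0,"tz":0,"ax":0,"ay":0,"az":0,"jaw":0.9},{"tx":0,"ty":0,"tz":0,"ax":0,"ay":0,"az":0,"jaw":0.9}]'
cat > fit.py <<'E'
from h import *
from scipy.spatial.transform import Rotation as R
u=np.array([-.9574,-.2888]); c,s=np.cos(np.radians(25)),np.sin(np.radians(25))
E=np.array([[c*u[0],c*u[1],s],[u[1],-u[0],0],[-s*u[0],-s*u[1],c]]); E[1]=np.cross(E[2],E[0]); O=np.array([701.7,200.7,40])
st=sense(); q=st["ee_rot"]; T=R.from_quat(q,scalar_first=True).as_matrix(); print("tool axes in easel\n",np.round(E@T,3), "tcp",np.round(E@(st["eef_pos"]-O),1))
for cam in ("top","side"):
    im=capture(cam); H=cv2.cvtColor(im["color"],cv2.COLOR_RGB2HSV)
    m=(H[...,0]>6)&(H[...,0]<24)&(H[...,1]>185)&(H[...,2]>110)
    box=(110,215,170,260) if cam=="top" else (150,250,160,300)
    W=np.array([world(im,(x,y)) for y in range(*box[:2]) for x in range(*box[2:]) if m[y,x]])
    if len(W)<50: print(cam,"few",len(W)); continue
    L=(W-O)@E.T; L=L[(abs(L[:,1])<70)&(L[:,0]>-40)&(L[:,0]<260)&(L[:,2]>-10)&(L[:,2]<150)]
    A=np.c_[L[:,:2],np.ones(len(L))]; k=np.ones(len(L),bool)
    for _ in range(4): co=np.linalg.lstsq(A[k],L[k,2],rcond=None)[0]; r=L[:,2]-A@co; k=abs(r)<6
    print(cam,len(L),"tilt",np.round(co,3),"face z at x90:",round(co@[90,0,1],1),"x",np.percentile(L[k,0],[0.5,99.5]).round(1),"y",np.percentile(L[k,1],[1,99]).round(1),"rect",cv2.minAreaRect(L[k,:2].astype(np.float32)))
E
python3 fit.py
```

```text
time_s: 16.95
eef_pos: [567.8, 159.2, 129.5]
ee_rot: [0.031, 0.966, 0.142, -0.213]
force: [-0.4, 0.9, -0.5]
grip_width: 0.687
grip_force: 43.2
tool axes in easel
 [[-1.     0.001 -0.003]
 [ 0.001  1.    -0.001]
 [ 0.003 -0.001 -1.   ]] tcp [164.9   1.   21.8]
top few 37
side 296 tilt [3.0000e-03 2.0000e-02 8.3916e+01] face z at x90: 84.1 x [ 13.8 189.6] y [-27.8  30. ] rect ((100.31389617919922, 1.249135971069336), (58.46343994140625, 179.9906463623047), 89.85841369628906)
```

The panel fit matches the model: square to the bar, centre at x≈101, face 84 mm out, y≈+1. Lowering it square to the bar.

```bash
python3 -m jog '[{"tx":2,"ty":-1,"tz":20,"ax":0,"ay":0,"az":0,"jaw":0.9},{"tx":2,"ty":0,"tz":20,"ax":0,"ay":0,"az":0,"jaw":0.9},{"tx":2,"ty":0,"tz":18,"ax":0,"ay":0,"az":0,"jaw":0.9},{"tx":0,"ty":0,"tz":10,"ax":0,"ay":0,"az":0,"jaw":0.9},{"tx":0,"ty":0,"tz":0,"ax":0,"ay":0,"az":0,"jaw":0.9}]'|grep -E "pos|force"; python3 fit.py
```

```text
eef_pos: [544.9, 153.8, 65.3]
force: [0.5, -0.1, -0.5]
grip_force: 43.2
tool axes in easel
 [[-1.     0.001 -0.001]
 [ 0.001  1.    -0.   ]
 [ 0.001 -0.    -1.   ]] tcp [159.   -0.4 -46.2]
top few 41
side 315 tilt [1.0000e-03 2.0000e-03 1.6029e+01] face z at x90: 16.1 x [  2.5 183.4] y [-29.   30.6] rect ((91.99200439453125, -0.4745063781738281), (70.85176849365234, 184.7452392578125), 85.14012145996094)
```

```bash
python3 -m jog '[{"tx":0,"ty":0,"tz":5,"ax":0,"ay":0,"az":0,"jaw":0.9},{"tx":0,"ty":0,"tz":3,"ax":0,"ay":0,"az":0,"jaw":0.9},{"tx":0,"ty":0,"tz":1,"ax":0,"ay":0,"az":0,"jaw":0.9},{"tx":0,"ty":0,"tz":0,"ax":0,"ay":0,"az":0,"jaw":0.9}]'|grep -E "pos|force"
```

```text
eef_pos: [541.5, 152.9, 56.6]
force: [-0.1, 0.1, 0.1]
grip_force: 43.2
```

```bash
python3 -m jog '[{"tx":0,"ty":0,"tz":1,"ax":0,"ay":0,"az":0,"jaw":0.9},{"tx":0,"ty":0,"tz":0,"ax":0,"ay":0,"az":0,"jaw":0.9}]'|grep -E "pos|force"
```

```text
eef_pos: [541.1, 152.7, 55.8]
force: [-0.2, -0.6, 0.0]
grip_force: 43.2
```

```bash
python3 -m jog '[{"tx":0,"ty":0,"tz":1,"ax":0,"ay":0,"az":0,"jaw":0.9},{"tx":0,"ty":0,"tz":0,"ax":0,"ay":0,"az":0,"jaw":0.9}]'|grep -E "pos|force"; python3 fit.py
```

```text
eef_pos: [540.7, 152.6, 54.8]
force: [-0.7, -0.9, -0.7]
grip_force: 43.2
tool axes in easel
 [[-1.     0.001 -0.   ]
 [ 0.001  1.    -0.   ]
 [ 0.    -0.    -1.   ]] tcp [158.6  -0.5 -57.6]
top few 42
side 307 tilt [3.000e-03 5.000e-03 3.926e+00] face z at x90: 4.2 x [  2.3 183.4] y [-28.8  28.4] rect ((93.1575927734375, 3.8644485473632812), (71.20431518554688, 185.92942810058594), 87.34902954101562)
```

Nearly on the bar. I'll step down until it touches.

```bash
python3 -m jog '[{"tx":0,"ty":0,"tz":0.8,"ax":0,"ay":0,"az":0,"jaw":0.9},{"tx":0,"ty":0,"tz":0,"ax":0,"ay":0,"az":0,"jaw":0.9}]'|grep -E "pos|force"
```

```text
eef_pos: [540.5, 152.5, 54.3]
force: [-0.1, -0.1, 1.0]
grip_force: 43.3
```

```bash
python3 -m jog '[{"tx":0,"ty":0,"tz":0.8,"ax":0,"ay":0,"az":0,"jaw":0.9},{"tx":0,"ty":0,"tz":0,"ax":0,"ay":0,"az":0,"jaw":0.9}]'|grep -E "pos|force"
```

```text
eef_pos: [540.6, 152.5, 54.2]
force: [2.1, 1.8, 5.7]
grip_force: 43.6
```

Touching the bar. Easing off slightly and sliding it down to the ledge.

```bash
python3 -m jog '[{"tx":0,"ty":0,"tz":-0.5,"ax":0,"ay":0,"az":0,"jaw":0.9},{"tx":1,"ty":0,"tz":0,"ax":0,"ay":0,"az":0,"jaw":0.9},{"tx":0,"ty":0,"tz":0,"ax":0,"ay":0,"az":0,"jaw":0.9}]'|grep -E "pos|force"
```

```text
eef_pos: [541.3, 152.7, 53.9]
force: [0.2, -0.4, 5.7]
grip_force: 43.5
```

```bash
python3 -m jog '[{"tx":1,"ty":0,"tz":0,"ax":0,"ay":0,"az":0,"jaw":0.9},{"tx":0,"ty":0,"tz":0,"ax":0,"ay":0,"az":0,"jaw":0.9}]'|grep -E "pos|force"
```

```text
eef_pos: [542.2, 152.9, 53.4]
force: [1.1, -0.4, 5.7]
grip_force: 43.5
```

```bash
python3 -m jog '[{"tx":0.7,"ty":0,"tz":0,"ax":0,"ay":0,"az":0,"jaw":0.9},{"tx":0,"ty":0,"tz":0,"ax":0,"ay":0,"az":0,"jaw":0.9}]'|grep -E "pos|force"; python3 fit.py
```

```text
eef_pos: [542.8, 153.0, 53.1]
force: [1.5, -0.7, 5.7]
grip_force: 43.5
tool axes in easel
 [[-1.     0.001 -0.   ]
 [ 0.001  1.    -0.   ]
 [ 0.    -0.    -1.   ]] tcp [155.9  -0.3 -58.2]
top few 40
side 316 tilt [-2.000e-03  5.000e-03  4.133e+00] face z at x90: 3.9 x [  2.1 178.9] y [-28.2  31.9] rect ((94.25248718261719, 3.6665306091308594), (70.53683471679688, 184.9354705810547), 87.62438201904297)
```

```bash
python3 -m jog '[{"tx":0.7,"ty":0,"tz":0,"ax":0,"ay":0,"az":0,"jaw":0.9},{"tx":0,"ty":0,"tz":0,"ax":0,"ay":0,"az":0,"jaw":0.9}]'|grep -E "pos|force"
```

```text
eef_pos: [543.0, 153.1, 53.0]
force: [-1.7, -0.5, 6.9]
grip_force: 43.6
```

```bash
python3 -m jog '[{"tx":0.7,"ty":0,"tz":0,"ax":0,"ay":0,"az":0,"jaw":0.9},{"tx":0,"ty":0,"tz":0,"ax":0,"ay":0,"az":0,"jaw":0.9}]'|grep -E "pos|force"
```

```text
eef_pos: [543.0, 153.1, 53.0]
force: [-5.3, -1.9, 10.0]
grip_force: 43.6
```

```bash
python3 -m jog '[{"tx":0.7,"ty":0,"tz":0,"ax":0,"ay":0,"az":0,"jaw":0.9},{"tx":0,"ty":0,"tz":0,"ax":0,"ay":0,"az":0,"jaw":0.9}]'|grep -E "pos|force"
```

```text
eef_pos: [542.9, 153.1, 53.0]
force: [-9.7, -3.5, 12.3]
grip_force: 43.6
```

Seated against the ledge. Backing off the preload, then releasing.

```bash
python3 -m jog '[{"tx":-1.4,"ty":0,"tz":-0.3,"ax":0,"ay":0,"az":0,"jaw":0.9},{"tx":0,"ty":0,"tz":0,"ax":0,"ay":0,"az":0,"jaw":0.9},{"tx":0,"ty":0,"tz":0,"ax":0,"ay":0,"az":0,"jaw":-0.42},{"tx":0,"ty":0,"tz":0,"ax":0,"ay":0,"az":0,"jaw":-0.6},{"tx":0,"ty":0,"tz":0,"ax":0,"ay":0,"az":0,"jaw":-1}]' 20
python3 -m jog '[{"tx":0,"ty":0,"tz":0,"ax":0,"ay":0,"az":0,"jaw":-1},{"tx":0,"ty":0,"tz":0,"ax":0,"ay":0,"az":0,"jaw":-1},{"tx":0,"ty":0,"tz":0,"ax":0,"ay":0,"az":0,"jaw":-1},{"tx":0,"ty":0,"tz":0,"ax":0,"ay":0,"az":0,"jaw":-1}]'; python3 fit.py
```

```text
time_s: 21.72
eef_pos: [543.3, 153.5, 52.4]
ee_rot: [0.031, 0.966, 0.142, -0.214]
force: [-0.1, 0.7, -0.6]
grip_width: 0.979
grip_force: 0.0
time_s: 22.22
eef_pos: [543.3, 153.4, 52.7]
ee_rot: [0.031, 0.966, 0.142, -0.214]
force: [-0.3, -0.6, 0.9]
grip_width: 1.003
grip_force: 0.0
tool axes in easel
 [[-1.     0.001 -0.   ]
 [ 0.001  1.    -0.   ]
 [ 0.    -0.    -1.   ]] tcp [155.2  -0.5 -58.4]
top few 48
side 310 tilt [-0.005  0.007  4.196] face z at x90: 3.8 x [  1.6 178.8] y [-28.8  32.2] rect ((90.49132537841797, 7.058708190917969), (74.30317687988281, 179.6055145263672), 89.07698059082031)
```

Released. I'll retreat square out from the bar, then up and back.

```bash
python3 -m jog '[{"tx":0,"ty":0,"tz":-8,"ax":0,"ay":0,"az":0,"jaw":-1},{"tx":0,"ty":0,"tz":-20,"ax":0,"ay":0,"az":0,"jaw":-1},{"tx":0,"ty":0,"tz":-40,"ax":0,"ay":0,"az":0,"jaw":-1},{"tx":-15,"ty":0,"tz":-45,"ax":0,"ay":0,"az":0,"jaw":-1},{"tx":-40,"ty":0,"tz":-30,"ax":0,"ay":0,"az":0,"jaw":-1}]'|grep -E "pos|force"
python3 -m jog '[{"tx":-45,"ty":0,"tz":-15,"ax":0,"ay":0,"az":0,"jaw":-1},{"tx":-45,"ty":-20,"tz":0,"ax":0,"ay":0,"az":0,"jaw":-1},{"tx":-20,"ty":-50,"tz":0,"ax":0,"ay":0,"az":0,"jaw":-1},{"tx":0,"ty":-50,"tz":0,"ax":0,"ay":0,"az":0,"jaw":-1},{"tx":0,"ty":0,"tz":0,"ax":0,"ay":0,"az":0,"jaw":-1}]'|grep -E "pos|force"; python3 fit.py
python3 - <<'E'
from h import *
t=snap("top","t9")
for n in ("ink","bowl","pencil_pot","palette"):
    print(n,[(round(r["conf"],2),np.round(world(t,r["centre"]))) for r in place_of(n,"top")[:2]])
E
```

```text
eef_pos: [554.0, 156.5, 206.7]
force: [0.1, -0.2, 0.3]
grip_force: 0.0
eef_pos: [428.4, 246.7, 266.4]
force: [0.2, -0.9, -0.2]
grip_force: 0.0
tool axes in easel
 [[-1.    -0.003 -0.002]
 [-0.003  1.     0.001]
 [ 0.002  0.001 -1.   ]] tcp [ 320.8 -123.   100.2]
top 806 tilt [-1.000e-03  1.000e-02  3.708e+00] face z at x90: 3.6 x [  2.9 181. ] y [-31.  28.] rect ((92.36080169677734, -1.660919189453125), (61.81355285644531, 180.6671905517578), 88.9549789428711)
side 415 tilt [-2.000e-03  7.000e-03  3.776e+00] face z at x90: 3.6 x [  1.6 178.8] y [-28.9  31.5] rect ((90.52022552490234, 4.951751708984375), (74.84734344482422, 178.2178497314453), 88.67140197753906)
ink [(0.61, array([495., -10.,  55.]))]
bowl [(0.6, array([803., -16.,   3.]))]
pencil_pot [(0.94, array([ 605., -451.,   97.]))]
palette [(0.81, array([498., 298., 538.]))]
```

View pics/t9.png

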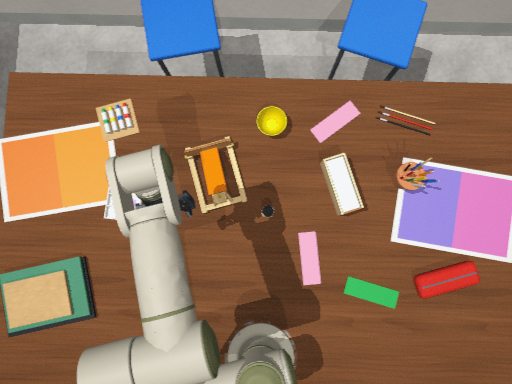

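The panel lies on the bar at (213,170), flat and centred, resting on the ledge. The white panels are in the rack at (342,184), the bystanders haven't moved, and the gripper is clear.

```bash
python3 -c "
from rig import *
print(finish_job())"
```

```text
the job is handed in; nothing more can be done
None
```

The job is handed in: the orange panel is released on the easel, flat (slope within about 0.6°), centred within about 2 mm and against the ledge; the white panels are in the rack and the jar, bowl and pot unmoved (palette hidden by the arm at the end), but no verdict came back.

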